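# Drive the insert out of a pasta die

### The job

Push the brass insert out of the pasta die: lift the drift out of its wooden block, enter its tip in the die's mouth and press it down slowly, feeling the resistance, until the insert has dropped into the clear tub and the drift's stop collar bears lightly but definitely on the die face for a moment. Go gently: never press on the insert or the die harder than about 20 newtons. Then stand the drift back in its block, fully home, and let go, leaving the die on its tub and everything else where it is.

Things in the scene. Friction and masses are not known exactly. Their poses are not given: they have to be found in the camera images.
- die: Round aluminium pasta die, 92 mm across (87 mm at its upper part), 40 mm thick, 0.68 kg, lying loose and level on the rim of the tub, its face up. Origin: centre of its underside; z up along the bore. The bore is 24 mm wide from the underside up to 32 mm, then narrows to the mouth in the face. The lower part of the bore carries a sprung rubber retaining ring.
- mouth (a point): Centre of the die's mouth, in the plane of its face, 40 mm above the die's origin: a round opening 19.6 mm wide and 8 mm deep. z up.
- ring (a point): Middle of the retaining ring, on the bore's axis 6 mm above the die's underside; 20 mm inner width, sprung outward by what passes. It holds the insert: a push of about 9 to 17 N breaks it loose, then it slides with 4 to 11 N of drag, and drops free once its top has been pushed 2 to 4 mm below the middle of the ring.
- insert: Brass cylinder, 22 mm wide and 21 mm high, 60 g, held in the die's bore by the ring; wider than the mouth, so it leaves only downward. Origin: centre of its underside. At the start its underside is about 9 mm above the underside of the die and its top about 10 mm below the die's face.
- tub: Clear plastic round tub, loose on the counter, 84 mm outer width, 62 mm high, wall 4 mm, floor 5 mm, open at the top where the die lies on it, centred at the start. Origin: centre of its underside. The insert drops into it.
- block: Wooden tool block fixed to the counter, 80 x 80 mm, 50 mm high, with one blind hole 20 mm wide and 36 mm deep at the centre of its top. Origin: centre of its underside.
- drift: Push-out tool, 136 mm long, 130 g, upright in the block's hole, its tip on the hole's floor, 14 mm above the block's underside. Origin: centre of the tip; z up along it. White pin 16 mm wide, tip bevelled over 3 mm. A steel stop collar, 32 mm wide, 9 mm high, is clamped on the pin by hand, its underside anywhere from 39.5 to 49.5 mm above the tip (not measured, to be felt or seen).
- handle (a point): Middle of the drift's dark round wooden handle, 99 mm above its tip: 22 mm wide, from 62 to 136 mm above the tip (last 4 mm bevelled).
- spare: Bystander: solid brass die, 72 mm across, 30 mm high, lying on the counter. Origin: centre of its underside.
- mug: Bystander: blue ceramic mug, 80 mm wide, 90 mm high, handle reaching 33 mm out to its +y. Origin: centre of its underside.
- jar: Bystander: closed amber glass jar, 72 mm wide, 110 mm high. Origin: centre of its underside.
There are look-alikes about, which are no part of the job. What is meant by the drift is not green, and is the smaller of those in its own colour.

How it is judged:
On the way, in this order (a step that is already met when the one before it is completed fails the run):
1. the drift's tip is in the die's mouth and presses on the insert, which is still in the bore (contact force between drift and insert above 2 N and z of drift in the frame of die below 0.036 m and horizontal distance between drift and die below 0.005 m and z of insert in the frame of die above -0.005 m), for 0.05 s.
2. the insert has left the bore downward and the collar of the upright drift bears on the die's face with 3 N or more (z of insert in the frame of die below -0.022 m and z of drift in the frame of die below 0.002 m and contact force between drift and die above 3 N and angle between the z axis of drift and the z axis of die, either way round below 0.06 rad), for 0.2 s.
At the end, for the whole second after the job is handed in: The insert lies at rest in the tub (its origin under 35 mm above the tub's underside). The die still lies level on the tub's rim, within 6 mm of the middle. The drift stands at rest in the block's hole, upright within 0.12 rad, its tip on the hole's floor within 2.5 mm (z of insert in the frame of tub between 0 and 0.035 m and horizontal distance between insert and tub below 0.04 m and linear speed of each of insert, drift below 0.02 m/s and z of die in the frame of tub between 0.06 and 0.064 m and horizontal distance between die and tub below 0.006 m and angle between die's own z axis and vertical below 0.05 rad and z of drift in the frame of block between 0.011 and 0.0165 m and horizontal distance between drift and block below 0.004 m and angle between drift's own z axis and vertical below 0.12 rad); the robot touches nothing.
It fails at once if more than 25 N between the drift and the die (contact force between drift and die above 25 N).
It fails at once if more than 25 N between the drift and the insert (contact force between drift and insert above 25 N).
It fails at once if the tub or the die is shoved more than 15 mm from its place (distance of any of tub, die from where it was at the start of the episode above 0.015 m).
It fails at once if a bystander is shoved more than 15 mm (distance of any of spare, mug, jar from where it was at the start of the episode above 0.015 m).
It also fails if it takes over 64 s, if anything falls off the work surface, if the arm or the gripper's body presses on something with over 40 N, if the wrist force passes 120 N, or if a joint passes its speed limit or range.

### The arm

A 6-joint arm with a two-finger parallel gripper is mounted at the origin on the work surface. World frame = base frame: x ahead of the robot, y to its left, z up, the work surface at z = 0. Lengths are in m, angles in rad, forces in N, time in s.
With the tool pointing down it reaches from about 0.275 to 0.875 m from the base axis. Payload 12.5 kg.
Tool frame: the origin (TCP) lies at the very end of the fingers, on their centre line; the grasp point (between the pads) lies 19 mm behind it; z points along the fingers, y is the line along which they close (so a half turn about z gives the same grasp; the last joint's range is limited). The gripper opens to 85 mm and grips with 20 to 120 N. Pads are 22 mm wide; open, the fingers measure 114 mm over their backs; the gripper's body (76 mm by 85 mm) begins 54 mm behind the grasp point. The pads swing forward as they close: fully open they stand 13 mm farther back than shut.
Start: joints at [-1.311, 0.351, 1.652, -0, 1.139, -0.085], TCP at [0.186, -0.518, 0.192] pointing down, gripper open.
Joint ranges: [-2.75, 2.75], [-0.79, 2.1], [0.01, 2.65], [-1.57, 4.71], [0.07, 3.14], [-2.87, 2.87]. Speed limits (rad/s): [2.22, 2.22, 2.79, 3.14, 3.14, 3.14].

### API

Orientations are given as a 3x3 rotation matrix whose columns are the frame's x, y, z axes.
In Python, from bench import manip gives the robot as it stands. Calls block until the motion is done:
- manip.move_ptp(position, orientation): joint-space move of the TCP to a pose.
- manip.move_l(position, attitude=None, max_speed=0.15): straight line of the TCP; attitude=None keeps the orientation; max_speed is the mean speed in m/s.
- manip.move_j(angles): joint-space move.
- manip.set_gripper(opening, effort=None): opening from 0.0 (shut) to 1.0 (fully open); effort is the grip in N (None keeps the last); returns when the fingers have stopped.
- manip.dwell(seconds).
- manip.inverse_kinematics(position, orientation): joint angles nearest the present ones, or None.
- manip.grab_frame(name): name is "scene" or "top" or "wrist"; returns (picture, depth): 480x640x3 uint8, red, green, blue; 480x640 float32, m along the optical axis (not along the pixel's ray), 0 where there is no reading.
- manip.get_calibration(name): a dict with "camera_matrix" (3x3 intrinsics, pixels), "R" (3x3) and "t" (3): a world point X has camera coordinates R X + t. Camera axes: x right, y down, z forward; pixel columns grow to the right and rows downward; lengths in m; the calibration is good to about 2 mm. The wrist camera is an equidistant fisheye: a pixel r from the principal point sees the ray r / f radians off the axis. A picture is of the moment at which its call begins: read the wrist's pose just before it. get_calibration takes no time and is no camera call; for the wrist camera it gives the pose at the moment of the call.
A pose or a line that the arm cannot do raises manip.Unreachable and nothing moves.
- manip.sign_off(): hands the job in; it is judged then, once.
Trained networks look in the newest picture that a camera, given by its name, has taken for a name from the list of things; names that differ only in an ending like _2 or _b are one class to them, and where a whole thing is asked for, a point or a joint stands for the part that bears it (a point fixed in the world has none). Each returns a list of dicts, best first, with "confidence" (0 to 1); they miss things now and then, are a little off and sometimes report something else, mostly with a low value. They report only what shows in the picture. A call takes as long as a camera call. They do not tell look-alikes from the thing itself.
- manip.look_for(camera, name): "at" ([x, y, z] in m, in world coordinates, good to about 4 mm: the middle of the surface that is visible of it).
Readings, each from a call of its own:
- manip.current_time(): time.
- manip.current_qpos(): joint angles.
- manip.current_joint_vel(): joint speeds.
- manip.current_joint_torque(): joint torques, N m.
- manip.current_ee_pos(): TCP position.
- manip.current_tcp_rot(): TCP orientation.
- manip.current_force(): force on the tool from outside, world axes, zero at the start.
- manip.current_ft_torque(): the same for the moment, N m.
- manip.current_grip_width(): opening from 0.0 (shut) to 1.0 (fully open).
- manip.current_grip_force(): force on a finger pad.
Only numpy, scipy, OpenCV 4.12 (cv2) and the standard library are available. Lean on these libraries where they do the work, as an engineer would, in place of code of your own. Each camera call takes 0.05 s, during which the arm holds its last target. There are 200 camera calls.

## Working session

There is one attempt and no reset: what is moved stays moved. The work goes in short steps, each a Python script; the robot and the scene stay as the last script left them, time stands still between calls to the robot, and variables do not carry over. Pictures are saved under pics/ and viewed, at most 10 in all, crops included, and the job is handed in when it is done.

```bash
mkdir -p pics; ls
python3 - <<'E'
from bench import manip
import cv2,numpy as np
for n in ("scene","top"):
    p,d=manip.grab_frame(n); cv2.imwrite(f"pics/{n}1.png",p[:,:,::-1]); np.save(f"pics/{n}1.npy",d)
    c=manip.get_calibration(n); print(n,c)
    for o in ("drift","die","block","tub","mouth","handle","spare","mug","jar"):
        print(o,[(np.round(r["at"],3).tolist(),round(r["confidence"],2)) for r in manip.look_for(n,o)])
print(manip.current_time())
E
```

```text
pics
scene {'camera_matrix': array([[518.86493011,   0.        , 318.46154096],
       [  0.        , 518.86493011, 244.35794311],
       [  0.        ,   0.        ,   1.        ]]), 'R': array([[-7.44148081e-01,  6.68014681e-01,  1.35711823e-04],
       [ 3.88842788e-01,  4.33324240e-01, -8.13038369e-01],
       [-5.43180374e-01, -6.04968172e-01, -5.82210093e-01]]), 't': array([ 0.49136266, -0.16476115,  1.27791928])}
drift [([0.542, -0.153, 0.101], 0.69), ([0.641, -0.134, 0.08], 0.66), ([0.522, -0.261, 0.113], 0.55)]
die [([0.561, 0.212, 0.106], 0.69)]
block [([0.554, -0.129, 0.042], 0.74), ([0.578, 0.22, 0.026], 0.46)]
tub [([0.579, 0.221, 0.028], 0.68)]
mouth [([0.564, 0.206, 0.102], 0.78)]
handle [([0.545, -0.153, 0.105], 0.95), ([0.528, -0.259, 0.113], 0.93), ([0.642, -0.139, 0.077], 0.79)]
spare []
mug [([0.753, -0.177, 0.065], 0.73), ([0.543, -0.154, 0.104], 0.26)]
jar [([0.708, 0.208, 0.08], 0.77)]
top {'camera_matrix': array([[492.65538288,   0.        , 321.12938797],
       [  0.        , 492.65538288, 241.35476764],
       [  0.        ,   0.        ,   1.        ]]), 'R': array([[-2.12739336e-02, -9.99768485e-01, -3.22421828e-03],
       [-9.89690771e-01,  2.15161313e-02, -1.41595314e-01],
       [ 1.41631906e-01,  1.78689759e-04, -9.89919376e-01]]), 't': array([-2.97223747e-04,  6.32240070e-01,  7.29243443e-01])}
drift [([0.541, -0.154, 0.125], 0.75), ([0.515, -0.257, 0.138], 0.74), ([0.633, -0.14, 0.107], 0.74), ([0.535, -0.155, 0.05], 0.53)]
die [([0.54, 0.193, 0.104], 0.56)]
block [([0.536, -0.152, 0.048], 0.75)]
tub [([0.545, 0.161, 0.02], 0.68), ([0.543, 0.186, 0.106], 0.37)]
mouth [([0.541, 0.193, 0.098], 0.75)]
handle [([0.628, -0.14, 0.102], 0.91), ([0.54, -0.155, 0.116], 0.72), ([0.52, -0.263, 0.136], 0.64)]
spare [([0.715, -0.037, 0.031], 0.62)]
mug [([0.746, -0.202, 0.042], 0.61), ([0.544, 0.194, 0.105], 0.46)]
jar [([0.678, 0.184, 0.107], 0.62)]
1.0
```

View pics/scene1.png

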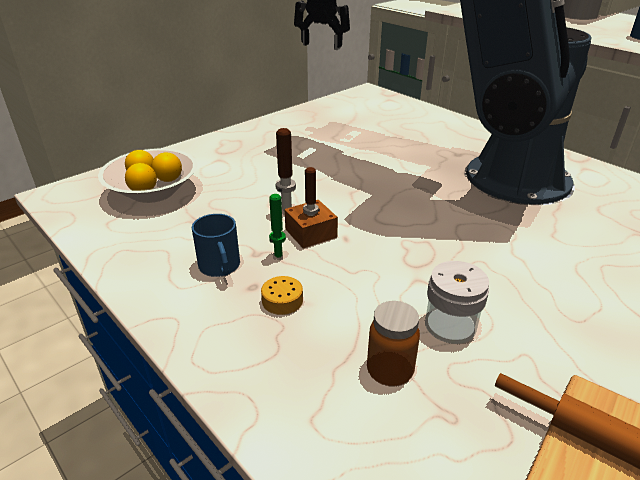

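View pics/top1.png

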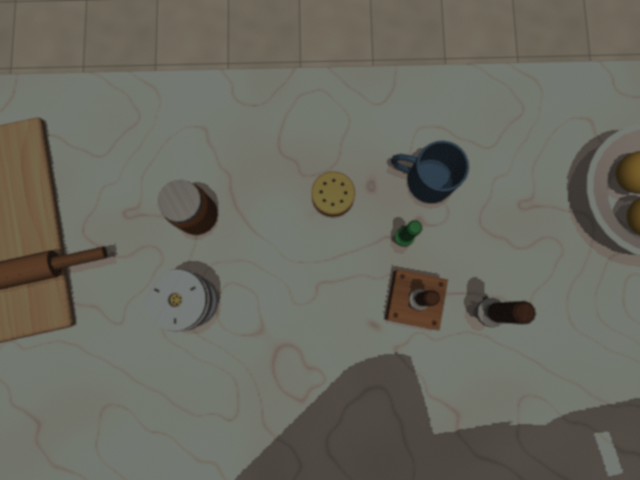

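The drift could be confused with three tools. These are the small dark-handled one in the block (scene 310,190; top 425,298), the large dark-handled one (scene 285,165; top 512,312) and the green one (scene 277,225; top 408,233). I choose the one in the block, which is dark and the smaller of the two. The die on the tub is at scene (458,295) and top (178,300). Next I'll measure from above with the wrist camera and take the close crop.

```bash
cat > h.py <<'E'
from bench import manip
import cv2,numpy as np
def down(a):  # tool z down, closing axis y at angle a in world
    y=np.array([np.cos(a),np.sin(a),0]); z=np.array([0,0,-1.]); return np.column_stack([np.cross(y,z),y,z])
def cloud(n):
    c=manip.get_calibration(n); p,d=manip.grab_frame(n)
    v,u=np.mgrid[:480,:640].astype(float); K=c["camera_matrix"]
    x=(u-K[0,2])/K[0,0]; y=(v-K[1,2])/K[1,1]
    if n=="wrist":
        r=np.hypot(x,y); s=np.where(r>1e-9,np.tan(np.minimum(r,1.5))/np.maximum(r,1e-9),1); x=x*s;y=y*s
    P=np.stack([x*d,y*d,d],-1)
    W=(P-c["t"])@c["R"]; W[d<=0]=np.nan
    return p,W
def circ(X):
    A=np.c_[2*X,np.ones(len(X))]; s=np.linalg.lstsq(A,(X**2).sum(1),rcond=None)[0]
    return s[:2],np.sqrt(s[2]+s[0]**2+s[1]**2)
def disc(W,xy,z,rad,tol=.005):
    m=(np.abs(W[...,2]-z)<tol)&(np.hypot(W[...,0]-xy[0],W[...,1]-xy[1])<rad)
    X=W[m][:,:2]
    if len(X)<10: return None
    h=cv2.convexHull(X.astype(np.float32))[:,0]; (c,r)=cv2.minEnclosingCircle(h.astype(np.float32))
    f,fr=circ(h); return len(X),np.round(f,4),round(fr,4),np.round(c,4),round(r,4),np.round(np.median(W[m][:,2]),4)
E
python3 - <<'E'
from h import *
for n in ("top","scene"):
    p,W=cloud(n)
    print(n,"die",disc(W,(.545,.193),.102,.06),"\n handle",disc(W,(.54,-.155),.15,.03),"\n block",disc(W,(.54,-.155),.05,.06))
    print(" tall", np.nanmax(W[...,2][(np.hypot(W[...,0]-.51,W[...,1]+.26)<.05)]))
R=down(np.pi/4)
manip.set_gripper(.6)
for a in (np.pi/4,np.pi/4-np.pi):
    print(manip.inverse_kinematics([.54,-.155,.3],down(a)),manip.inverse_kinematics([.54,.193,.3],down(a)))
q=manip.current_qpos();print(q)
manip.move_ptp([.54,-.155,.30],R)
c=manip.get_calibration("wrist"); print(c, manip.current_ee_pos())
p,W=cloud("wrist"); cv2.imwrite("pics/w1.png",p[:,:,::-1]); np.save("pics/w1.npy",W)
print("handle",disc(W,(.54,-.155),.15,.03),"\n block",disc(W,(.54,-.155),.05,.06))
print(manip.look_for("wrist","handle"),manip.current_time(),manip.current_force())
E
```

```text
top die (2787, array([0.5444, 0.1975]), np.float64(0.0435), array([0.544 , 0.1979]), 0.0443, np.float64(0.1007)) 
 handle (189, array([ 0.5384, -0.1609]), np.float64(0.0102), array([ 0.5384, -0.1609]), 0.0106, np.float64(0.1485)) 
 block (2237, array([ 0.5379, -0.1608]), np.float64(0.0501), array([ 0.539 , -0.1607]), 0.0556, np.float64(0.049))
 tall 0.19110762054476474
scene die (1608, array([0.5451, 0.1991]), np.float64(0.0441), array([0.5454, 0.1983]), 0.0455, np.float64(0.1005)) 
 handle (50, array([ 0.54  , -0.1587]), np.float64(0.01), array([ 0.5396, -0.1587]), 0.0106, np.float64(0.1479)) 
 block (732, array([ 0.5393, -0.1598]), np.float64(0.0527), array([ 0.54  , -0.1598]), 0.0565, np.float64(0.0485))
 tall 0.1888988515207356
[-3.62385863e-01  2.86075287e-01  1.47364487e+00 -4.44089210e-16
  1.38187249e+00 -1.14778403e+00] [ 2.62081774e-01  3.09145992e-01  1.44277782e+00 -4.44089210e-16
  1.38966884e+00 -5.23316390e-01]
[-3.62385863e-01  2.86075287e-01  1.47364487e+00 -4.44089210e-16
  1.38187249e+00  1.99380863e+00] [ 2.62081774e-01  3.09145992e-01  1.44277782e+00 -4.44089210e
[... 325 characters left out ...]
.08335453e-01,  7.05875869e-01, -3.78143480e-04],
       [ 6.74565507e-01, -6.76758018e-01,  2.94889744e-01],
       [ 2.07899643e-01, -2.09135943e-01, -9.55531211e-01]]), 't': array([-0.27296525, -0.53811604,  0.33753996])} [ 0.53971592 -0.15575534  0.29978267]
handle (398, array([ 0.5375, -0.1587]), np.float64(0.0106), array([ 0.5377, -0.1587]), 0.0111, np.float64(0.1491)) 
 block (3608, array([ 0.5379, -0.1587]), np.float64(0.0512), array([ 0.5373, -0.1586]), 0.0562, np.float64(0.0497))
[{'at': [0.6304, -0.141, 0.1005], 'confidence': 0.95}, {'at': [0.5107, -0.2583, 0.1478], 'confidence': 0.8}, {'at': [0.5334, -0.1564, 0.1366], 'confidence': 0.73}] 3.5083 [0.22611387 0.66746523 0.44324986]
```

View crop.

Run:
```python
import cv2
cv2.imwrite("pics/w1c.png",cv2.imread("pics/w1.png"))
```

```text
(no output)
```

View pics/w1c.png

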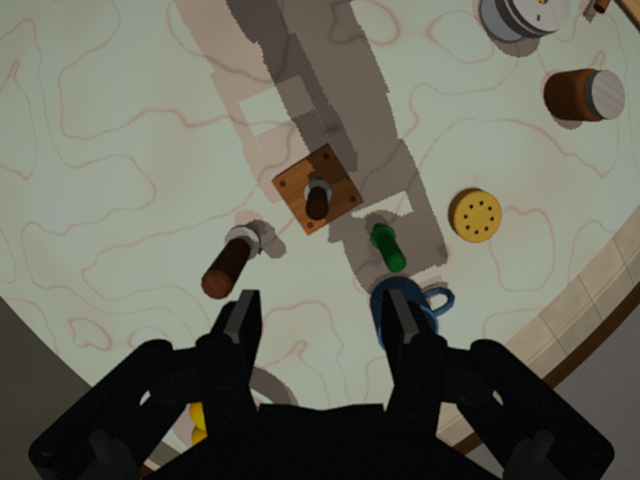

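The crop shows the drift in the block at (317,200), dark and the smaller. The larger dark one is at (222,275) and the green one at (390,245), so the choice holds. Now I'll measure the die from the same pose offset, then grasp.

Run:
```python
from h import *
R=down(np.pi/4)
manip.move_ptp([.545,.195,.25],R)
p,W=cloud("wrist"); cv2.imwrite("pics/w2.png",p[:,:,::-1])
print("die",disc(W,(.544,.198),.102,.06))
# mouth: points below face within 14 mm; and hole rim
m=(np.hypot(W[...,0]-.5445,W[...,1]-.198)<.03)&(W[...,2]<.097)&(W[...,2]>.08)
X=W[m]; print(len(X),X.mean(0),X[:,2].min())
print("mouth",manip.look_for("wrist","mouth"))
manip.move_ptp([.538,-.159,.25],R); print(manip.current_ee_pos())
p,W=cloud("wrist"); print("handle",disc(W,(.538,-.159),.15,.03),"block",disc(W,(.538,-.159),.05,.06))
print(manip.current_time())
```

```text
die (6633, array([0.5441, 0.2   ]), np.float64(0.0436), array([0.5441, 0.2002]), 0.0442, np.float64(0.1012))
325 [0.54514957 0.19922285 0.091155  ] 0.08895587459889619
mouth [{'at': [0.5447, 0.2025, 0.1037], 'confidence': 0.59}]
[ 0.53822919 -0.15819285  0.25000796]
handle (540, array([ 0.5377, -0.1585]), np.float64(0.0106), array([ 0.5377, -0.1586]), 0.011, np.float64(0.149)) block (4415, array([ 0.5369, -0.1586]), np.float64(0.052), array([ 0.5375, -0.1588]), 0.0563, np.float64(0.0496))
6.3167
```

View pics/w2.png

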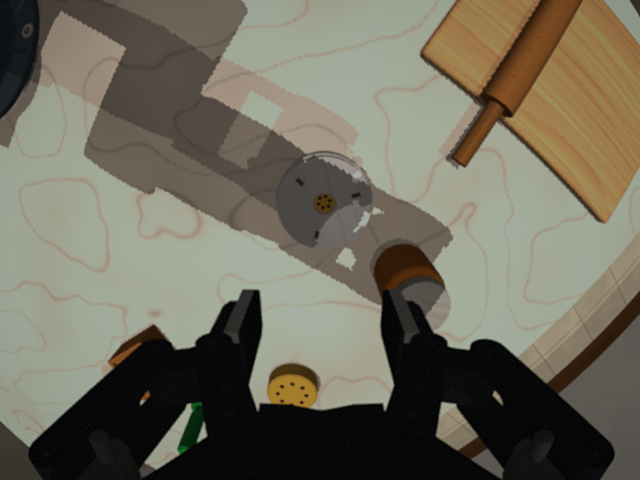

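Image: the die is at (325,200) with the brass insert visible in its mouth, and the fit agrees (r 43.6 mm, z 0.101). Now I'll grasp and lift, checking from near.

Run:
```python
from h import *
T=[.5377,-.1586]
manip.move_l([*T,.094],max_speed=.12)
print(manip.current_ee_pos(),manip.current_force())
f0=manip.current_force()
manip.set_gripper(0,100); print(manip.current_grip_width(),manip.current_grip_force(),manip.current_force(),manip.current_ee_pos())
manip.move_l([*T,.15],max_speed=.06); manip.dwell(.2); print(manip.current_force(),manip.current_ft_torque())
manip.move_l([*T,.21],max_speed=.1)
manip.move_l([.5441,.20,.21],max_speed=.25); manip.dwell(.3)
print(manip.current_ee_pos(),manip.current_force(),manip.current_grip_width())
for n in ("scene","top","wrist"):
    p,W=cloud(n); cv2.imwrite(f"pics/{n}3.png",p[:,:,::-1]); np.save(f"pics/{n}3.npy",W)
a=cv2.imread("pics/scene3.png")[150:350,360:560]; cv2.imwrite("pics/s3c.png",cv2.resize(a,None,fx=3,fy=3))
print(manip.current_time())
```

```text
[ 0.53811255 -0.15875009  0.09467343] [-0.12025472 -0.38213491 -0.14264353]
0.2121258741004639 97.73773312568665 [-0.66302442 -0.71028596  4.98083591] [ 0.53825946 -0.15885733  0.0948128 ]
[ 0.47773171  0.39715062 -1.61251437] [-0.06286283 -0.01480483  0.0158037 ]
[0.54418765 0.1996148  0.21005921] [ 0.89081572 -0.14089961 -1.2005053 ] 0.21275893127061382
12.2417
```

View pics/s3c.png

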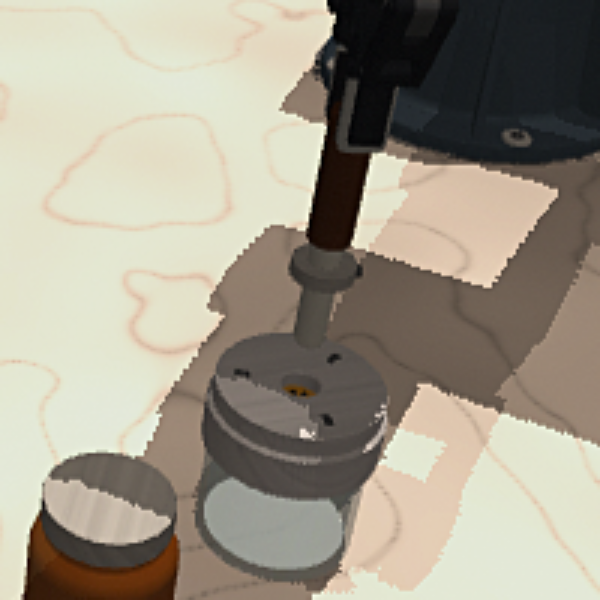

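View pics/wrist3.png

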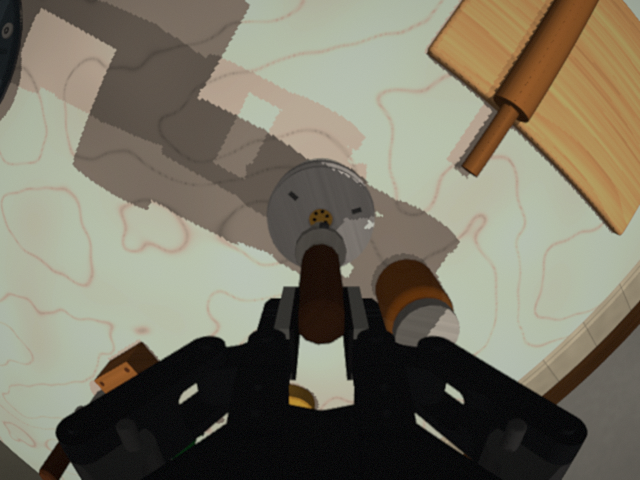

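The drift is held near-vertical: in the scene crop the axis runs from (345,170) to (310,335), which is the perspective slope expected there. Wrist: the handle is at (320,290), pointing at the mouth at (320,217). Next is an axis fit in each camera relative to the die.

```bash
cat >> h.py <<'E'
from scipy.optimize import least_squares
def axisfit(W,xy,z0,zs):
    """known-radius cylinders; zs: list of (zlo,zhi,r) above tip z0"""
    P=[];r=[]
    for lo,hi,rad in zs:
        m=(W[...,2]>z0+lo)&(W[...,2]<z0+hi)&(np.hypot(W[...,0]-xy[0],W[...,1]-xy[1])<rad+.006)
        P.append(W[m]); r.append(np.full(m.sum(),rad))
    n=[len(x) for x in P]; P=np.vstack(P); r=np.hstack(r)
    f=lambda s: np.hypot(P[:,0]-s[0]-s[2]*(P[:,2]-z0),P[:,1]-s[1]-s[3]*(P[:,2]-z0))-r
    s=least_squares(f,[*xy,0,0],loss="soft_l1",f_scale=.001)
    return n,np.round(s.x,4),round(float(np.median(np.abs(s.fun))),4)
E
python3 - <<'E'
from h import *
for n in ("scene","top","wrist"):
    W=np.load(f"pics/{n}3.npy")
    print(n,axisfit(W,(.5441,.2),.13,[(.004,.036,.008),(.064,.078,.011)]),disc(W,(.5441,.2),.102,.06,.004))
    m=(np.hypot(W[...,0]-.5441,W[...,1]-.2)<.024)&(W[...,2]>.12)&(W[...,2]<.2)
    Z=W[m]; rr=np.hypot(Z[:,0]-.5441,Z[:,1]-.2); print("  lowest",np.sort(Z[:,2])[:3],"collar z",np.percentile(Z[rr>.0135][:,2],[2,98]) if (rr>.0135).any() else None)
E
```

```text
scene ([175, 129], array([5.446e-01, 1.980e-01, 3.000e-04, 0.000e+00]), 0.0006) (1538, array([0.5451, 0.1989]), np.float64(0.0439), array([0.5448, 0.198 ]), 0.0455, np.float64(0.1006))
  lowest [0.12799775 0.12902316 0.12920773] collar z [0.1695231  0.17939888]
top ([18, 68], array([0.5443, 0.1975, 0.0053, 0.0058]), 0.0002) (2171, array([0.5444, 0.1974]), np.float64(0.0432), array([0.5441, 0.198 ]), 0.044, np.float64(0.1008))
  lowest [0.13158943 0.13163264 0.13202957] collar z [0.17087316 0.18037482]
wrist ([18, 303], array([5.443e-01, 1.998e-01, 4.800e-03, 5.000e-04]), 0.0002) (6413, array([0.5441, 0.2002]), np.float64(0.0433), array([0.5441, 0.2001]), 0.0438, np.float64(0.1012))
  lowest [0.13159966 0.13178061 0.13182683] collar z [0.17157981 0.17979968]
```

The axis is within about 0.5 mm of the die's in all cameras and upright. The collar underside is about 41 mm above the tip. Entering the mouth with force guard.

```bash
cat >> h.py <<'E'
def fz(k=4):
    v=[]
    for _ in range(k): v.append(manip.current_force()[2])
    return float(np.mean(v))
def press(xy,z,zend,step,bias,fstop,speed=.01,log=None):
    while z>zend:
        z-=step; manip.move_l([*xy,z],max_speed=speed); f=fz()-bias
        if log is not None: log.append((round(z*1e3,2),round(f,1)))
        if f>fstop: break
    return z,f
E
python3 - <<'E'
from h import *
xy=[.5441,.2]
manip.move_l([*xy,.190],max_speed=.08); manip.dwell(.3)
v=[]
for _ in range(8): v.append(manip.current_force()[2]); manip.dwell(.02)
b=float(np.mean(v)); print("bias",b,np.std(v),manip.current_time())
L=[]; t=manip.current_time()
z,f=press(xy,.190,.1745,.001,b,2,.03,L); print(L,manip.current_time()-t)
if f<2:
    L=[];t=manip.current_time(); z,f=press(xy,z,.168,.0003,b,3,.01,L); print(L,manip.current_time()-t)
manip.dwell(.2); print(z,fz()-b,manip.current_force(),manip.current_ee_pos(),manip.current_time())
open("bias","w").write(f"{b} {z}")
E
```

```text
bias -1.3957997447240533 0.4502984001846301 13.075
[(189.0, -0.2), (188.0, -0.1), (187.0, -0.2), (186.0, -0.4), (185.0, -0.8), (184.0, -0.5), (183.0, 0.3), (182.0, 0.7), (181.0, 0.0), (180.0, -0.8), (179.0, -0.0), (178.0, 0.8), (177.0, -0.8), (176.0, 0.6), (175.0, -1.0), (174.0, 0.1)] 4.0
[(173.7, 0.7), (173.4, 0.5), (173.1, 0.5), (172.8, 0.0), (172.5, 0.3), (172.2, 0.6), (171.9, 2.4), (171.6, 4.1)] 2.0
0.17160000000000003 4.594667480500992 [-0.12752246 -0.53374409  3.19886774] [0.5442333  0.20005546 0.17179881] 19.275
```

Contact at TCP z 0.172, which is the insert top as expected, with a stiffness of about 6 N/mm. Pressing on.

Run:
```python
from h import *
xy=[.5441,.2]; b,z=map(float,open("bias").read().split())
L=[]; f=fz()-b
while z>.1455:
    z-=.0005 if f>9 else .001
    manip.move_l([*xy,z],max_speed=.01); f=fz()-b; L.append((round(z*1e3,1),round(f,1)))
    if f>18.5: break
print(L,manip.current_time(),manip.current_ee_pos())
open("bias","w").write(f"{b} {z}")
```

```text
[(170.6, 7.8), (169.6, 9.2), (169.1, 11.8), (168.6, 12.1), (168.1, 10.2), (167.6, 7.8), (166.6, 6.0), (165.6, 6.4), (164.6, 5.8), (163.6, 6.5), (162.6, 3.5), (161.6, 4.2), (160.6, 4.6), (159.6, 5.5), (158.6, 5.5), (157.6, 6.2), (156.6, 6.5), (155.6, 4.1), (154.6, 5.6), (153.6, 5.8), (152.6, 6.2), (151.6, 6.8), (150.6, 7.2), (149.6, 5.2), (148.6, 5.6), (147.6, 1.8), (146.6, -0.8), (145.6, -0.1), (144.6, 0.3)] 26.525 [0.54404253 0.1999762  0.14451066]
```

The insert broke loose at about 12 N and dropped at TCP z of about 0.147. Now the collar touch.

Run:
```python
from h import *
xy=[.5441,.2]; b,z=map(float,open("bias").read().split())
L=[]
z,f=press(xy,z,.1325,.0006,b,7,.01,L); print(L)
v=[]
for _ in range(8): manip.dwell(.08); v.append(round(fz(2)-b,1))
print(v,z,manip.current_time(),manip.current_ee_pos(),manip.current_force())
p,W=cloud("scene"); cv2.imwrite("pics/s4c.png",cv2.resize(p[150:350,360:560,::-1],None,fx=3,fy=3))
```

```text
[(144.0, -0.8), (143.4, 0.4), (142.8, 0.1), (142.2, 0.8), (141.6, 0.7), (141.0, 5.7), (140.4, 9.2)]
[8.8, 9.6, 9.5, 9.5, 8.8, 9.0, 8.6, 9.5] 0.14040000000000008 28.9417 [0.54454908 0.20007862 0.14123912] [-1.41439395 -1.83362119  8.08489445]
```

View pics/s4c.png

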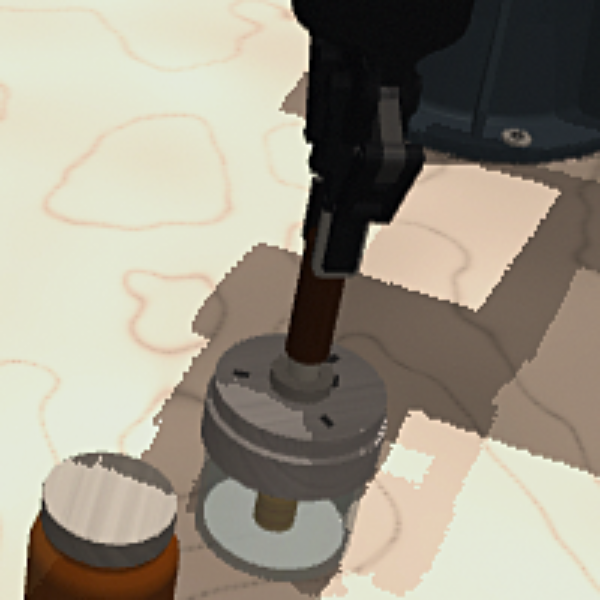

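The insert stands in the tub at (275,510) and the collar sits on the die face at (303,375) with about 9 N. Now I'll take the drift back to the block.

Run:
```python
from h import *
xy=[.5441,.2]; T=[.5379,-.1587]
manip.move_l([*xy,.150],max_speed=.03); manip.move_l([*xy,.21],max_speed=.08)
manip.move_l([*T,.21],max_speed=.25); manip.dwell(.2)
p,W=cloud("wrist"); print(axisfit(W,T,.13,[(.004,.036,.008),(.064,.078,.011)]),disc(W,T,.05,.06))
manip.move_l([*T,.138],max_speed=.08); manip.dwell(.2); b=fz(12)
L=[]
z,f=press(T,.138,.0985,.003,b,3,.04,L)
if f<3: z,f=press(T,z,.091,.0006,b,3.5,.02,L)
print(b,L,manip.current_time(),manip.current_ee_pos(),manip.current_force())
```

```text
([20, 306], array([ 5.383e-01, -1.580e-01,  3.400e-03,  2.000e-04]), 0.0002) (5508, array([ 0.5343, -0.1564]), np.float64(0.048), array([ 0.5379, -0.1583]), 0.0562, np.float64(0.0496))
-1.6146709934678345 [(135.0, 1.0), (132.0, 0.3), (129.0, 1.1), (126.0, 1.0), (123.0, 0.3), (120.0, 0.2), (117.0, 0.3), (114.0, -0.0), (111.0, -0.1), (108.0, -0.4), (105.0, 0.6), (102.0, 0.8), (99.0, 0.3), (96.0, 0.0), (95.4, 0.0), (94.8, 1.6), (94.2, 7.5)] 37.6917 [ 0.53834424 -0.15894853  0.09480928] [-0.75708231 -0.54800292  5.86750734]
```

Fully home at 94.2 mm, as expected. Release and retreat.

Run:
```python
from h import *
T=[.5379,-.1587]
manip.set_gripper(.6,40); manip.dwell(.2); manip.move_l([*T,.25],max_speed=.1); manip.dwell(.3)
p,W=cloud("wrist"); print("handle",disc(W,T,.15,.03),disc(W,T,.05,.06))
p,W=cloud("scene"); print("die",disc(W,(.544,.199),.102,.06)); cv2.imwrite("pics/s5.png",p[:,:,::-1])
print("axis",axisfit(W,T,.014,[(.064,.13,.011)]),manip.current_time(),manip.current_grip_width())
```

```text
handle (549, array([ 0.5379, -0.1589]), np.float64(0.0106), array([ 0.538 , -0.1591]), 0.0112, np.float64(0.1489)) (4423, array([ 0.538 , -0.1583]), np.float64(0.0531), array([ 0.5378, -0.1586]), 0.0563, np.float64(0.0496))
die (1607, array([0.5455, 0.1991]), np.float64(0.044), array([0.5452, 0.1989]), 0.0462, np.float64(0.1005))
axis ([323], array([ 0.5382, -0.1612,  0.0048,  0.0031]), 0.0008) 40.4167 0.5938541901382537
```

View pics/s5.png

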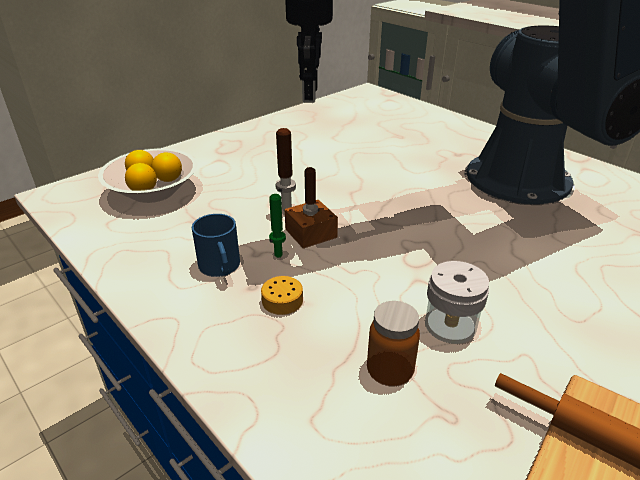

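The drift stands home in the block at (310,195), the insert is in the tub at (452,320), and the die hasn't moved (458,280). The gripper is clear.

```bash
python3 -c "
from bench import manip
print(manip.sign_off())"
```

```text
the job is handed in; nothing more can be done
None
```

I pushed the insert out into the tub (about 12 N peak), bore the collar on the die face at about 9 N, stood the drift back fully home in its block and let go, and handed the job in just after 40 s; no verdict came back.

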